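# Fetch the thread from the lidded box

### The job

Swing the lid of the steel box right back past its balance point so that it stays open by itself. Then lift the thread spool out of the box and stand it upright, wholly on the receipt pad. Leave the two clothes pegs in the box, the lid open, and everything else on the counter where it is.

Things in the scene. Friction and masses are not known exactly. Their poses are not given: they have to be found in the camera images.
- cash_box: Dark steel box fixed to the counter, 159 x 204 x 91 mm shut. Origin: centre of its underside. x axis from front to hinged back (within 0.35 rad of world +y: the front faces the robot's right), z up. Inside, at x = -75 to +72 mm: walls 58 mm high, 2 mm thick, floor at z = 2 mm; partitions 30 mm high at y = -50, 0, +50 mm make four troughs along x, each 48 mm wide.
- cash_box_lid (a joint): Angle of the box's lid in rad: 0 shut, grows as its front rises, stop at 1.75 (leaning back 10 degrees). Nearly free hinge, no spring: let go below about 1.4 it falls shut, beyond about 1.55 it falls back on its stop and stays. 0.4 kg. Shut, it covers z = 58 to 72 mm, x = -79 to +76 mm of the box; a 6 mm bail handle stands on it at x = -1 mm, 76 mm long along y, its bar at z = 85 to 91 mm.
- lid_hinge (a point): Middle of the lid's hinge line, fixed to the box at x = 77, y = 0, z = 61 mm of the box frame; the line runs along the box's y.
- pull_edge (a point): Middle of the front edge of the finger pull, a steel plate on the lid's front, level when shut: 64 mm wide along the lid's y, 4 mm thick (z = 58 to 62 mm of the box; this point at z = 60), sticking out 24 mm from the skirt to x = -103 mm; nothing below it. Moves with the lid, 180 mm from lid_hinge. Axes are the lid's: the box's when shut.
- spool_center (a point): Centre, half-way up, of the thread spool: pale spool standing upright in one of the troughs, 42 mm high, flanges 28 mm in diameter and 7 mm thick at both ends, thread between them 18 mm in diameter. Its z axis is the spool's axis. 20 g. The end walls of its trough are at least 38 mm from it.
- peg_plain_center (a point): Centre of the plain wooden clothes peg, 72 (its y, along the trough) x 15 x 12 mm, lying in another trough of the box.
- peg_dark_center (a point): Centre of the other, plastic, clothes peg, 72 (its y, along the trough) x 15 x 12 mm, lying in another trough of the box.
- receipt_pad: White receipt pad with a red binding strip, lying loose on the counter to the right of the box, the only pad: 150 (its x) x 101 (its y) x 11 mm. Origin: centre of its underside; its top is 11 mm higher. 0.2 kg.
- stamp: Rubber stamp with turned wooden grip, 28 x 54 x 71 mm, standing beyond the pad. Origin: centre of its underside. To be left alone.
- pin_tin: Low round open tin, 69 mm across, 20 mm high, beyond the box to the right. Origin: centre of its underside. To be left alone.
- bell: Round counter bell, 84 mm across, 63 mm high, left of the box. Origin: centre of its underside. To be left alone.
- masking_roll: Roll of masking tape lying flat, 96 mm across, 25 mm high, right of the pad. Origin: centre of its underside. To be left alone.

How it is judged:
By the outcome, as a careful person would: the job done as asked, in the order asked, and still so for the second after the job is handed in, with the robot touching nothing.
It also fails if it takes over 54 s, if anything falls off the work surface, if the arm or the gripper's body presses on something with over 40 N, if the wrist force passes 120 N, or if a joint passes its speed limit or range.

### The arm

A 7-joint arm with a two-finger parallel gripper is mounted at the origin on a cart in front of the work surface, level with it; the furniture and walls round the work are solid. World frame = base frame: x ahead of the robot, y to its left, z up, the work surface at z = 0. Lengths are in m, angles in rad, forces in N, time in s.
With the tool pointing down it reaches from about 0.425 to 0.875 m from the base axis. Payload 4.7 kg.
Tool frame: the origin (TCP) lies on the centre line of the jaws, within the pads' length; the fingertips stand ahead of it and the grasp point (between the pads) lies 2 mm behind it (nose_length is the z of the fingertips in the tool frame, in m); z points along the fingers, y is the line along which they close (so a half turn about z gives the same grasp; the last joint's range is limited). The gripper opens to 87 mm and grips with 3 to 60 N. Pads are 19 mm wide; open, the fingers measure 117 mm over their backs; the gripper's body (75 mm by 190 mm) begins 51 mm behind the grasp point.
Start: joints at [1.308, 0.321, -0.07, 1.45, 0.023, 1.371, -0.057], TCP at [0.178, -0.625, 0.24] pointing down, gripper open.
Joint ranges: [-2.86, 2.86], [-0.3, 2.09], [-1.38, 1.24], [0.06, 2.45], [-1.56, 4.7], [0.09, 2.05], [-2.69, 2.69]. Speed limits (rad/s): [2.57, 2.57, 3.14, 3.14, 3.14, 3.14, 3.14].

### API

Orientations are given as a rotation vector (axis times angle).
In Python, from bench import * gives the robot as it stands.
- The arm moves only by the tool send_rows, never from a script. Its arguments are lists of equal length, an entry for each row: "xyz": the shift along the tool's x, y, z in mm, a list of three; "dr": the turn, a rotation vector about the tool's x, y, z in rad, a list of three. A call has exactly 10 rows; each row is the pose to reach, as a shift and turn from the pose commanded when the call began, along the tool's axes at that moment; what a row does not reach only later rows make up. A row lasts 1/12 s, in which the tool goes at most 41.7 mm and 7.16 degrees, less where a joint would pass 70% of its speed; a pose out of reach is approached as far as the arm can. A call with a gripper value outside its range is refused whole. "jaw" is the finger opening in mm, from 0 to 87, set as the call begins (left out, the last holds). The fingers move at their own pace and stop on an object; "grip_force" is the grip in N (left out, the last holds). Time passes only in rows, so rows that repeat a pose let the fingers close, or fill a call up. It gives the time, the measured TCP pose, the force, the opening and the grip force at its end, in the units of the state.
- get_state(): the state, without advancing time (a new reading comes with each control period).
- get_image(name): name is "scene" or "top" or "wrist"; returns the picture (480x640x3 uint8, red, green, blue); there is no depth.
- calibration(name): a dict with "vfov" (degrees; the focal length in pixels is half the picture's height over the tangent of half this angle, whatever the lens; pixels are square), "cx", "cy" (the principal point, pixels), "rvec" (rotation vector, rad) and "tvec" (3), from world to camera coordinates, as OpenCV has them; the wrist camera has in their place "hand_eye" (4x4, takes a point from camera to tool coordinates, whose origin is the TCP and whose axes are the flange's). Camera axes: x right, y down, z forward; pixel columns grow to the right and rows downward; lengths in m; the calibration is good to about 2 mm. A picture is of the moment at which its call begins: read the wrist's pose just before it. calibration takes no time and is no camera call.
- close_job(): hands the job in; it is judged then, once.
The state is a dict: "time": time; "joint_positions": joint angles; "qd": joint speeds; "joint_torque": joint torques, N m; "position": TCP position; "tool_rot": TCP orientation; "ft_force": force on the tool from outside, world axes, zero at the start; "torque": the same for the moment, N m; "grip_width": opening from 0.0 (shut) to 1.0 (fully open); "grip_force": force on a finger pad.
Only numpy, scipy, OpenCV 4.12 (cv2) and the standard library are available. Lean on these libraries where they do the work, as an engineer would, in place of code of your own. Each camera call takes 0.05 s, during which the arm holds its last target. There are 200 camera calls.

## Working session

There is one attempt and no reset: what is moved stays moved. The work goes in short steps, Python scripts to look and compute and a tool call to move; the robot and the scene stay as the last step left them, time stands still between calls to the robot, and variables do not carry over. Pictures are saved under pics/ and viewed, at most 10 in all, crops included, and the job is handed in when it is done.

Besides the shell and the picture viewer there is one more tool, called as name(argument=value, ...), one argument or row to a line, values as JSON. send_rows: Moves the arm, as the interface text tells. Its arguments: {"type":"object","properties":{"xyz":{"type":"array"},"dr":{"type":"array"},"jaw":{"type":"number"},"grip_force":{"type":"number"}},"required":["xyz","dr"]}

```bash
mkdir -p pics; ls
python3 - <<'E'
from bench import *
import cv2,numpy as np
s=get_state();print({k:np.round(v,3).tolist() for k,v in s.items()})
try: print(nose_length)
except Exception as e: print(e)
for n in("scene","top","wrist"):
    c=calibration(n);print(n,c)
    cv2.imwrite(f"pics/{n}0.png",get_image(n)[:,:,::-1])
E
```

```text
pics
{'time': 0.0, 'joint_positions': [1.308, 0.322, -0.07, 1.452, 0.023, 1.371, -0.057], 'qd': [0.0, -0.001, 0.0, -0.0, -0.001, 0.001, -0.0], 'joint_torque': [0.0, -49.13, -0.404, -31.253, -0.064, 0.044, 0.0], 'position': [0.177, -0.625, 0.238], 'tool_rot': [-3.11, -0.433, 0.001], 'ft_force': [0.002, 0.998, -0.662], 'torque': [-0.012, 0.032, 0.053], 'grip_force': 0.0, 'grip_width': 0.999}
0.017
scene {'vfov': 47.408770452761964, 'cx': 324.10909972249783, 'cy': 242.06202229099787, 'rvec': array([ 2.1070328 , -0.59326883,  0.29673992]), 'tvec': array([-0.52341144,  0.17810334,  1.64170735])}
top {'vfov': 48.918824751296974, 'cx': 312.56115008813725, 'cy': 239.0403819820826, 'rvec': array([ 2.2048134 , -2.14322343,  0.10069715]), 'tvec': array([-0.09447309,  0.55679211,  1.45748245])}
wrist {'vfov': 60.574658540938266, 'cx': 322.074823960125, 'cy': 241.20728108885774, 'hand_eye': array([[-2.57768928e-04, -9.55872032e-01, -2.93783240e-01,
         8.15665973e-02],
       [ 9.99999869e-01, -1.16670571e-04, -4.97804975e-04,
         7.28488687e-04],
       [ 4.41561994e-04, -2.93783330e-01,  9.55871937e-01,
        -1.44291586e-01],
       [ 0.00000000e+00,  0.00000000e+00,  0.00000000e+00,
         1.00000000e+00]])}
```

View pics/scene0.png

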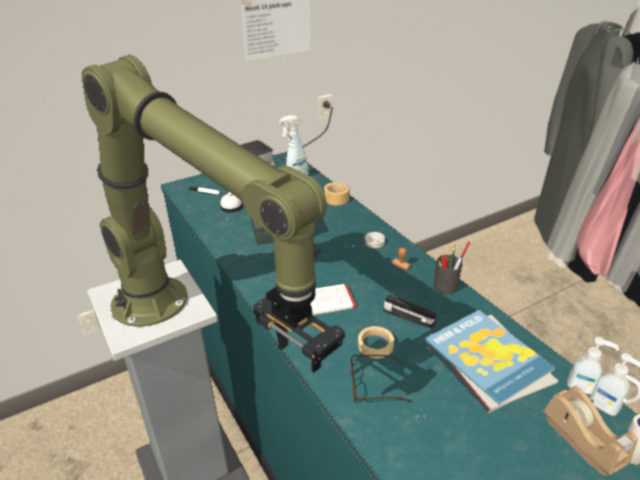

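View pics/top0.png

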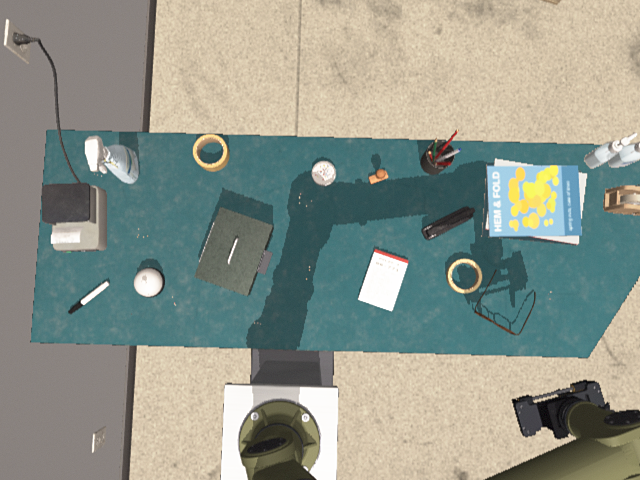

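The top view shows the box at about (235,250) with its finger pull at (264,261). The pad is at (384,279), stamp (378,176), pin tin (323,172), bell (148,282) and roll (464,276). I'll enlarge the box and pad.

Run:
```python
import cv2
i=cv2.imread("pics/top0.png")[180:320,185:425]
i=cv2.convertScaleAbs(i,alpha=1.6,beta=20)
i=cv2.resize(i,None,fx=3.3333,fy=3.3333,interpolation=cv2.INTER_CUBIC)
cv2.imwrite("pics/c1.png",i)
```

```text
(no output)
```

View pics/c1.png

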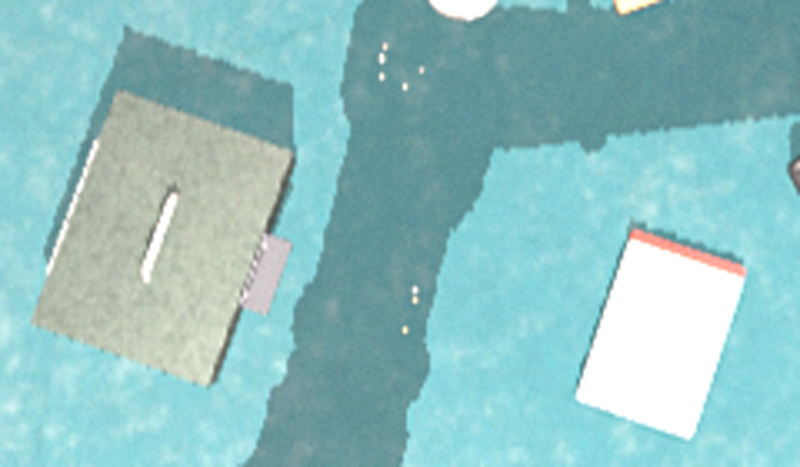

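The crop shows these corners:
- **Lid:** (118,92), (294,150), (211,386), (33,323)
- **Pull edge:** (291,241) to (265,314)
- **Pad:** (630,229), (746,270), (692,439), (577,399)

```bash
cat > h.py <<'E'
from bench import *
import cv2,numpy as np
from scipy.spatial.transform import Rotation as R
def cam(n,s=None):
    c=calibration(n);f=240/np.tan(np.radians(c["vfov"]/2))
    if n=="wrist":
        s=s or get_state();T=np.eye(4);T[:3,:3]=R.from_rotvec(s["tool_rot"]).as_matrix();T[:3,3]=s["position"]
        M=np.linalg.inv(T@c["hand_eye"]);Rm,t=M[:3,:3],M[:3,3]
    else: Rm=R.from_rotvec(c["rvec"]).as_matrix();t=c["tvec"]
    return f,c["cx"],c["cy"],Rm,t
def ray(C,uv,z):
    f,cx,cy,Rm,t=C
    d=Rm.T@np.array([(uv[0]-cx)/f,(uv[1]-cy)/f,1]);o=-Rm.T@t
    return o+d*(z-o[2])/d[2]
def proj(C,p):
    f,cx,cy,Rm,t=C;q=Rm@np.array(p)+t
    return np.array([cx+f*q[0]/q[2],cy+f*q[1]/q[2]])
E
python3 - <<'E'
from h import *
C=cam("top")
k=lambda p:(185+(p[0]+.5)/3.3333-.5,180+(p[1]+.5)/3.3333-.5)
L=np.array([ray(C,k(p),.072)[:2] for p in [(118,92),(294,150),(211,386),(33,323)]])
P=np.array([ray(C,k(p),.061)[:2] for p in [(291,241),(265,314)]])
D=np.array([ray(C,k(p),.011)[:2] for p in [(630,229),(746,270),(692,439),(577,399)]])
for n,a in(("lid",L),("pull",P),("pad",D)):
    print(n,a.round(3).tolist(),a.mean(0).round(4),np.linalg.norm(a-np.roll(a,1,0),axis=1).round(4))
b=(L[0]+L[3])/2;f=(L[1]+L[2])/2;ax=(b-f)/np.linalg.norm(b-f)
ay=(L[0]+L[1]-L[2]-L[3]);ay/=np.linalg.norm(ay)
print("ax",ax,np.degrees(np.arctan2(ax[1],ax[0])),"ay",ay,np.degrees(np.arctan2(ay[1],ay[0])))
ap=P[0]-P[1];print(np.degrees(np.arctan2(ap[1],ap[0])))
u=D[0]+D[1]-D[2]-D[3];print("pad long axis",np.degrees(np.arctan2(u[1],u[0])))
s=get_state();print(R.from_rotvec(s["tool_rot"]).as_matrix().round(3))
E
```

```text
lid [[0.635, 0.177], [0.591, 0.031], [0.397, 0.091], [0.444, 0.237]] [0.517  0.1341] [0.2004 0.1526 0.2031 0.1536]
pull [[0.517, 0.031], [0.457, 0.051]] [0.4871 0.041 ] [0.0634 0.0634]
pad [[0.539, -0.253], [0.507, -0.352], [0.363, -0.308], [0.394, -0.21]] [ 0.4509 -0.2806] [0.1509 0.1041 0.1501 0.1021]
ax [0.29568703 0.95528487] 72.80126080950863 ay [ 0.9541145 -0.299442 ] -17.424091624336143
-17.584332720721445
pad long axis -16.58709659750203
[[ 0.962  0.273 -0.   ]
 [ 0.273 -0.962  0.001]
 [-0.    -0.001 -1.   ]]
```

```bash
cat >> h.py <<'E'
ang=np.radians(72.7);AX=np.array([np.cos(ang),np.sin(ang),0]);UP=np.array([0,0,1.]);BY=np.cross(UP,AX)
E0=np.array([0.487,0.039,0.060]); H=np.array([0.5405,0.2105,0.061]); O=H-.077*AX-[0,0,.061]
def tilt(deg,ax=AX): # tool z tilted deg from down toward ax; tool y = -BY side
    a=np.radians(deg);z=np.sin(a)*ax-np.cos(a)*UP;x=np.cos(a)*ax+np.sin(a)*UP
    return np.column_stack([x,np.cross(z,x),z])
def plan(*way,start=None):
    """way: (pos,R) world waypoints; prints shift/turn in current tool frame"""
    s=get_state() 
    p,Q=start or (np.array(s["position"]),R.from_rotvec(s["tool_rot"]).as_matrix())
    for q,W in way:
        print((Q.T@(np.array(q)-p)*1e3).round(1).tolist(),R.from_matrix(Q.T@W).as_rotvec().round(3).tolist())
E
python3 - <<'E'
from h import *
p1=np.array([.45,-.35,.26]);p2=E0-.09*AX;p2[2]=.20
plan((p1,tilt(0)),(p2,tilt(0)),(p2,tilt(45)))
plan((p2,tilt(0)),(p2,tilt(45)),start=(p1,tilt(0)))
E
```

```text
[337.3, -190.0, -21.0] [-0.001, -0.001, -0.992]
[430.0, -478.6, 39.4] [-0.001, -0.001, -0.992]
[430.0, -478.6, 39.4] [0.388, 0.718, -0.939]
[292.4, -80.4, 60.0] [0.0, 0.0, 0.0]
[292.4, -80.4, 60.0] [-0.0, 0.785, 0.0]
```

send_rows(
  xyz=[
    [34, -19, -2],
    [67, -38, -4],
    [101, -57, -6],
    [135, -76, -8],
    [169, -95, -10],
    [202, -114, -13],
    [236, -133, -15],
    [270, -152, -17],
    [304, -171, -19],
    [337, -190, -21],
  ],
  dr=[
    [0, 0, -0.1],
    [0, 0, -0.2],
    [0, 0, -0.3],
    [0, 0, -0.4],
    [0, 0, -0.5],
    [0, 0, -0.6],
    [0, 0, -0.7],
    [0, 0, -0.8],
    [0, 0, -0.9],
    [0, 0, -0.992],
  ],
  jaw=0,
)

```text
time: 0.98
position: [0.4509, -0.3487, 0.2606]
tool_rot: [2.526, 1.868, -0.0]
ft_force: [1.0, -0.1, -1.1]
grip_width: 0.329
grip_force: 0.0
```

send_rows(
  xyz=[
    [29, -8, 6],
    [58, -16, 12],
    [87, -24, 18],
    [116, -32, 24],
    [145, -40, 30],
    [174, -48, 36],
    [203, -56, 42],
    [232, -64, 48],
    [262, -72, 54],
    [292, -80, 60],
  ],
  dr=[
    [0, 0.08, 0],
    [0, 0.16, 0],
    [0, 0.24, 0],
    [0, 0.32, 0],
    [0, 0.4, 0],
    [0, 0.48, 0],
    [0, 0.56, 0],
    [0, 0.64, 0],
    [0, 0.72, 0],
    [0, 0.785, 0],
  ],
)

```text
time: 1.82
position: [0.4601, -0.0474, 0.2]
tool_rot: [-2.051, -1.506, -0.852]
ft_force: [-0.0, -0.4, -0.2]
grip_width: 0.007
grip_force: 0.0
```

Run:
```python
from h import *
s=get_state();print(s["time"],s["position"],s["joint_positions"],s["grip_width"]);print(R.from_rotvec(s["tool_rot"]).as_matrix().round(3),tilt(45).round(3))
C=cam("wrist",s);i=get_image("wrist")
for p in(E0-.001*UP+.032*BY,E0-.032*BY): print(proj(C,p))
cv2.imwrite("pics/w1.png",i[:,:,::-1])
```

```text
1.8167 [ 0.46012644 -0.04736717  0.20001794] [ 1.05582186  0.11399665 -0.49541965  2.01491411 -0.72564011  1.34019979
  0.54165722] 0.007245733378692069
[[ 0.211  0.954  0.212]
 [ 0.673 -0.299  0.676]
 [ 0.709 -0.    -0.705]] [[ 0.21   0.955  0.21 ]
 [ 0.675 -0.297  0.675]
 [ 0.707  0.    -0.707]]
[280.79696335 267.15730396]
[360.81692027 266.47352578]
```

View pics/w1.png

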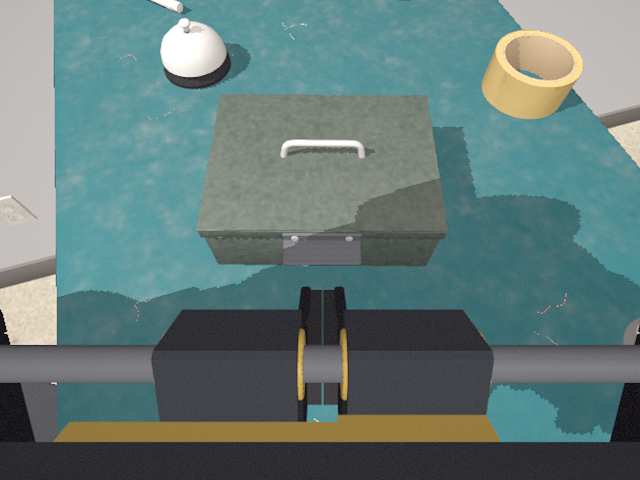

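The fingers line up with the pull, whose edge spans (282,264)–(361,264) against a predicted row of 267. Next I'll compute the approach and the lift arc.

Run:
```python
from h import *
T=tilt(45);p2=E0-.09*AX;p2[2]=.20
A=E0-.045*AX;A[2]=.044;B=E0-.011*AX;B[2]=.046
plan((A,T),(B,T))
print("down->fwd");plan((B,T),start=(A,T))
def tcp(th):
    c,s=np.cos(th),np.sin(th);e=np.array([-.18*c,.18*s])-.003*np.array([s,c])
    q=e+[-.010,-.0035] if th<np.pi/4 else e+.012*np.array([c,-s])-[.0187,-.0053]
    return H+q[0]*AX+q[1]*UP
prev=B
for a in(0.0,.45,.9,1.3,1.55,1.7):
    print("to",a,tcp(a).round(3))
    n=np.linspace(0 if a==0 else last,a,4)[1:] if a else [0]
    for t in n: plan((tcp(t),T),start=(prev,T))
    prev=tcp(a);last=a
```

```text
[-81.3, 5.7, 136.6] [-0.008, -0.009, -0.002]
[-56.0, 5.8, 159.4] [-0.008, -0.009, -0.002]
down->fwd
[25.5, 0.0, 22.6] [0.0, 0.0, 0.0]
to 0.0 [0.484 0.029 0.054]
[6.5, 0.1, -5.6] [0.0, 0.0, 0.0]
to 0.45 [0.489 0.045 0.133]
[20.2, 0.0, -17.9] [0.0, 0.0, 0.0]
[42.8, -0.0, -32.7] [0.0, 0.0, 0.0]
[67.3, -0.0, -43.8] [0.0, 0.0, 0.0]
to 0.9 [0.503 0.091 0.196]
[25.9, 0.0, -7.4] [0.0, 0.0, 0.0]
[52.7, 0.0, -10.8] [0.0, 0.0, 0.0]
[78.4, -0.0, -10.6] [0.0, 0.0, 0.0]
to 1.3 [0.521 0.147 0.227]
[22.1, 0.0, 3.6] [0.0, 0.0, 0.0]
[43.5, 0.0, 10.2] [0.0, 0.0, 0.0]
[63.8, 0.0, 19.5] [0.0, 0.0, 0.0]
to 1.55 [0.533 0.186 0.234]
[12.0, -0.0, 7.2] [0.0, 0.0, 0.0]
[23.4, -0.0, 15.3] [0.0, 0.0, 0.0]
[34.1, -0.0, 24.4] [0.0, 0.0, 0.0]
to 1.7 [0.54  0.21  0.233]
[6.0, 0.0, 5.9] [0.0, 0.0, 0.0]
[11.7, 0.0, 12.0] [0.0, 0.0, 0.0]
[17.1, 0.0, 18.4] [0.0, 0.0, 0.0]
```

send_rows(
  xyz=[
    [-12, 1, 20],
    [-24, 2, 40],
    [-36, 3, 60],
    [-48, 4, 80],
    [-60, 5, 100],
    [-72, 5, 120],
    [-81, 6, 137],
    [-72, 6, 145],
    [-64, 6, 153],
    [-56, 6, 159],
  ],
  dr=[
    [0, 0, 0],
    [0, 0, 0],
    [0, 0, 0],
    [0, 0, 0],
    [0, 0, 0],
    [0, 0, 0],
    [0, 0, 0],
    [0, 0, 0],
    [0, 0, 0],
    [0, 0, 0],
  ],
)

```text
time: 2.7
position: [0.4883, 0.0213, 0.0494]
tool_rot: [-2.05, -1.51, -0.85]
ft_force: [0.9, -0.0, 0.9]
grip_width: 0.007
grip_force: 0.0
```

Run:
```python
from h import *
s=get_state();print(s["time"],s["position"],s["ft_force"])
i=np.vstack([get_image("scene")[120:320,150:400],get_image("top")[190:310,185:435]])
j=get_image("wrist")
i=cv2.resize(i,None,fx=1.5,fy=1.5)
cv2.imwrite("pics/w2.png",np.hstack([i[:480],j[:,100:500]])[:,:,::-1])
```

```text
2.7 [0.48829243 0.02129809 0.04939502] [ 0.88170591 -0.01903449  0.91614901]
```

View pics/w2.png

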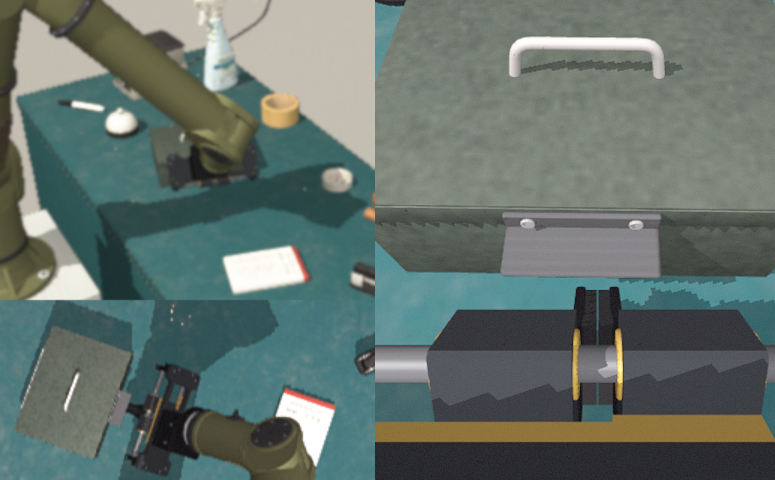

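Run:
```python
from h import *
s=get_state();print(s["position"],(np.array(s["position"])-E0)@AX);C=cam("wrist",s);Q=R.from_rotvec(s["tool_rot"]).as_matrix()
for x in(0,5,9.5,12): print(x,proj(C,s["position"]+Q@np.array([x,0,17])*1e-3))
for d in(0,.003,.006): print("edge",proj(C,E0+d*AX+.001*UP))
```

```text
[0.48828231 0.02072698 0.04968437] -0.017065040154798202
0 [320.34106889 308.55133525]
5 [320.3303829  298.00775065]
9.5 [320.32061253 288.36758814]
12 [320.31512066 282.94890886]
edge [303.26509358 276.71070646]
edge [303.44489566 269.65061348]
edge [303.62160406 262.7119964 ]
```

The measurements agree: the finger half-width is 9.5 mm and the pull edge is where I estimated. The tip is still about 6 mm short, so I'll replan from the measured pose.

```bash
cat >> h.py <<'E'
def tcp(th):
    c,s=np.cos(th),np.sin(th);e=np.array([-.18*c,.18*s])-.003*np.array([s,c])
    q=e+[-.010,-.0035] if th<np.pi/4 else e+.012*np.array([c,-s])-[.0187,-.0053]
    return H+q[0]*AX+q[1]*UP
def arc(a,b,n,T=tilt(45)):
    for t in np.linspace(a,b,n+1)[1:]: plan((tcp(t),T))
E
python3 - <<'E'
from h import *
plan((E0-.010*AX-.012*UP,tilt(45)))
arc(0,.45,5)
E
```

```text
[3.8, -6.6, 6.2] [0.0, 0.001, 0.003]
[19.9, -6.5, -9.8] [0.0, 0.001, 0.003]
[32.7, -6.5, -19.8] [0.0, 0.001, 0.003]
[46.2, -6.4, -28.7] [0.0, 0.001, 0.003]
[60.5, -6.4, -36.3] [0.0, 0.001, 0.003]
[75.4, -6.3, -42.6] [0.0, 0.001, 0.003]
```

send_rows(
  xyz=[
    [4, -6, 6],
    [4, -6, 6],
    [8, -6, 1],
    [13, -6, -4],
    [20, -6, -10],
    [26, -6, -15],
    [33, -6, -20],
    [46, -6, -29],
    [60, -6, -36],
    [75, -6, -43],
  ],
  dr=[
    [0, 0, 0],
    [0, 0, 0],
    [0, 0, 0],
    [0, 0, 0],
    [0, 0, 0],
    [0, 0, 0],
    [0, 0, 0],
    [0, 0, 0],
    [0, 0, 0],
    [0, 0, 0],
  ],
)

```text
time: 3.68
position: [0.4887, 0.0423, 0.1329]
tool_rot: [-2.053, -1.509, -0.849]
ft_force: [-1.8, -1.9, -1.7]
grip_width: 0.006
grip_force: 1.3
```

Run:
```python
from h import *
s=get_state();print(s["time"],s["position"],tcp(.45),s["ft_force"])
i=get_image("top")[180:320,185:435]
j=get_image("wrist")
cv2.imwrite("pics/w3.png",np.hstack([cv2.resize(i,None,fx=1.4,fy=1.4),cv2.resize(j[:,60:560],(400,384))[:196]] )[:,:,::-1])
arc(.45,.9,6)
```

```text
3.6833 [0.48870525 0.04232919 0.13285785] [0.48893955 0.04495844 0.13309245] [-1.84667126 -1.87546196 -1.67949516]
[12.7, -1.6, -2.4] [0.003, 0.001, 0.004]
[25.8, -1.6, -5.6] [0.003, 0.001, 0.004]
[39.1, -1.5, -7.9] [0.003, 0.001, 0.004]
[52.5, -1.4, -9.1] [0.003, 0.001, 0.004]
[65.6, -1.4, -9.7] [0.003, 0.001, 0.004]
[78.2, -1.3, -9.0] [0.003, 0.001, 0.004]
```

View pics/w3.png

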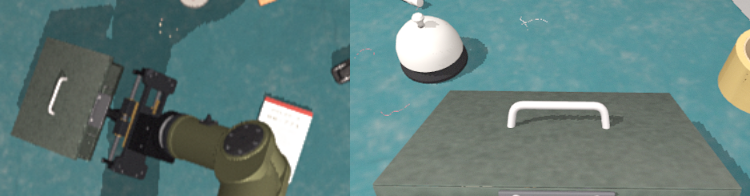

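The lid is rising on the fingers (handle at (555,110)), so I'll continue along the arc.

send_rows(
  xyz=[
    [8, -1, -1],
    [16, -1, -3],
    [24, -1, -5],
    [32, -1, -7],
    [40, -1, -8],
    [48, -1, -9],
    [56, -1, -9],
    [64, -1, -10],
    [71, -1, -10],
    [78, -1, -9],
  ],
  dr=[
    [0, 0, 0],
    [0, 0, 0],
    [0, 0, 0],
    [0, 0, 0],
    [0, 0, 0],
    [0, 0, 0],
    [0, 0, 0],
    [0, 0, 0],
    [0, 0, 0],
    [0, 0, 0],
  ],
)

```text
time: 4.62
position: [0.5021, 0.091, 0.1938]
tool_rot: [-2.05, -1.51, -0.848]
ft_force: [0.7, -1.5, -0.8]
grip_width: 0.004
grip_force: 0.7
```

Run:
```python
from h import *
s=get_state();print(s["time"],s["position"],tcp(.9),s["ft_force"],s["joint_positions"])
arc(.9,1.3,4)
```

```text
4.6167 [0.50208001 0.09101329 0.19384856] [0.50318527 0.09069618 0.19603409] [ 0.67000252 -1.47466285 -0.84739882] [ 0.89578226  0.07098758 -0.63751062  2.07484288 -0.83796079  1.14110091
  0.3770607 ]
[18.2, 1.2, 0.9] [-0.001, 0.0, 0.0]
[34.5, 1.2, 5.0] [-0.001, 0.0, 0.0]
[50.3, 1.2, 10.7] [-0.001, 0.0, 0.0]
[65.4, 1.2, 18.0] [-0.001, 0.0, 0.0]
```

send_rows(
  xyz=[
    [7, 1, 0],
    [14, 1, 0],
    [21, 1, 2],
    [28, 1, 3],
    [34, 1, 5],
    [40, 1, 7],
    [46, 1, 9],
    [52, 1, 12],
    [58, 1, 15],
    [65, 1, 18],
  ],
  dr=[
    [0, 0, 0],
    [0, 0, 0],
    [0, 0, 0],
    [0, 0, 0],
    [0, 0, 0],
    [0, 0, 0],
    [0, 0, 0],
    [0, 0, 0],
    [0, 0, 0],
    [0, 0, 0],
  ],
)

```text
time: 5.45
position: [0.5209, 0.1464, 0.2267]
tool_rot: [-2.051, -1.509, -0.849]
ft_force: [0.8, -0.9, 0.4]
grip_width: 0.009
grip_force: 0.3
```

Run:
```python
from h import *
s=get_state();print(s["time"],s["position"],tcp(1.3),s["ft_force"],s["joint_positions"])
arc(1.3,1.75,6)
j=get_image("wrist");cv2.imwrite("pics/w4.png",np.hstack([cv2.resize(j,(400,300)),cv2.resize(get_image("top")[180:330,185:385],(400,300))])[:,:,::-1])
```

```text
5.45 [0.52093403 0.14639921 0.22672274] [0.52071551 0.14697931 0.22737528] [ 0.84366672 -0.90132439  0.42685949] [ 0.83430747  0.03448789 -0.69502237  2.03342352 -0.86231988  1.11445272
  0.25155856]
[11.7, -0.4, 6.3] [0.0, 0.0, -0.0]
[22.0, -0.4, 13.5] [0.0, 0.0, -0.0]
[31.8, -0.4, 21.5] [0.0, 0.0, -0.0]
[40.9, -0.4, 30.1] [0.0, 0.0, -0.0]
[49.4, -0.4, 39.5] [0.0, 0.0, -0.0]
[57.1, -0.4, 49.4] [0.0, 0.0, -0.0]
```

View pics/w4.png

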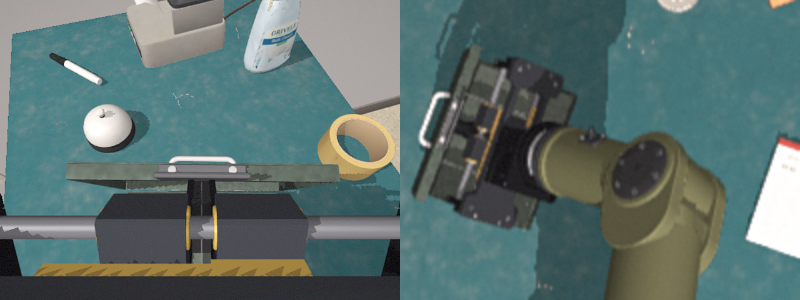

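The lid stands nearly upright, with the fingers behind the pull at about (200,175). I'll push it slowly to about 1.68.

send_rows(
  xyz=[
    [6, 0, 3],
    [11, 0, 6],
    [16, 0, 9],
    [20, 0, 12],
    [25, 0, 16],
    [30, 0, 20],
    [35, 0, 24],
    [40, 0, 29],
    [44, 0, 33],
    [47, 0, 37],
  ],
  dr=[
    [0, 0, 0],
    [0, 0, 0],
    [0, 0, 0],
    [0, 0, 0],
    [0, 0, 0],
    [0, 0, 0],
    [0, 0, 0],
    [0, 0, 0],
    [0, 0, 0],
    [0, 0, 0],
  ],
)

```text
time: 6.38
position: [0.5384, 0.2036, 0.2338]
tool_rot: [-2.05, -1.51, -0.849]
ft_force: [0.6, -0.1, -0.1]
grip_width: 0.002
grip_force: 0.0
```

send_rows(
  xyz=[
    [3, 0, 3],
    [5, 0, 5],
    [5, 0, 5],
    [2, 0, 2],
    [-5, 0, -10],
    [-13, 0, -25],
    [-20, 0, -45],
    [-30, 0, -70],
    [-40, 0, -100],
    [-50, 0, -130],
  ],
  dr=[
    [0, 0, 0],
    [0, 0, 0],
    [0, 0, 0],
    [0, 0, 0],
    [0, 0, 0],
    [0, 0, 0],
    [0, 0, 0],
    [0, 0, 0],
    [0, 0, 0],
    [0, 0, 0],
  ],
)

```text
time: 7.22
position: [0.4996, 0.0797, 0.2907]
tool_rot: [-2.051, -1.509, -0.849]
ft_force: [1.0, 0.0, -0.5]
grip_width: 0.006
grip_force: 0.0
```

Run:
```python
from h import *
s=get_state();print(s["time"],s["position"],s["ft_force"],s["joint_positions"])
# target: vertical tool above the box front, camera on +ax side looking in
for P in (O-.11*AX+.26*UP,O-.11*AX+.30*UP): plan((P,tilt(0)))
j=get_image("wrist");cv2.imwrite("pics/w5.png",j[:,:,::-1])
```

```text
7.2167 [0.49957945 0.07965825 0.29072064] [ 1.02490886  0.00872619 -0.5326466 ] [ 0.92259462 -0.04921838 -0.60303623  1.96405514 -0.84068439  1.34325454
  0.27280708]
[-57.0, 0.2, -13.5] [-0.0, -0.785, -0.0]
[-28.8, 0.2, -41.8] [-0.0, -0.785, -0.0]
```

View pics/w5.png

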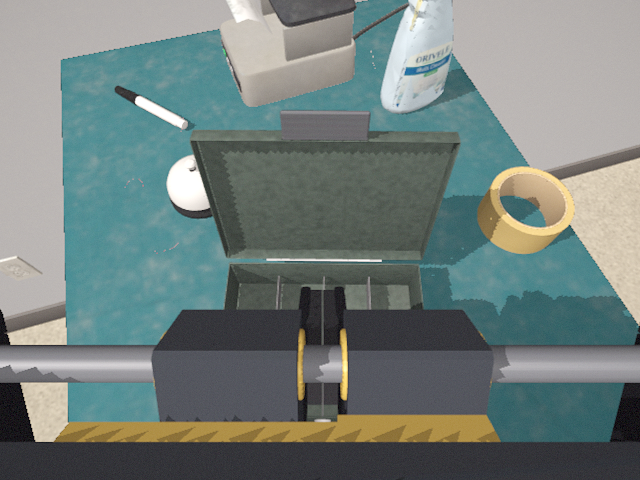

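The lid is open and resting on its stop, with the pull at (325,123). Next I'll look straight down into the troughs.

send_rows(
  xyz=[
    [0, 0, 0],
    [0, 0, -1],
    [1, 0, -2],
    [2, 0, -3],
    [3, 0, -4],
    [4, 0, -5],
    [5, 0, -6],
    [6, 0, -6],
    [7, 0, -6],
    [7, 0, -6],
  ],
  dr=[
    [0, -0.09, 0],
    [0, -0.18, 0],
    [0, -0.27, 0],
    [0, -0.36, 0],
    [0, -0.45, 0],
    [0, -0.54, 0],
    [0, -0.63, 0],
    [0, -0.71, 0],
    [0, -0.785, 0],
    [0, -0.785, 0],
  ],
  jaw=40,
)

```text
time: 8.1
position: [0.5008, 0.0854, 0.2999]
tool_rot: [-2.524, -1.87, -0.001]
ft_force: [-0.4, 0.6, -0.0]
grip_width: 0.456
grip_force: 0.0
```

Run:
```python
from h import *
import json
s=get_state();print(s["time"],s["position"],(np.array(s["position"])-O)@AX)
j=get_image("wrist")
json.dump([np.array(s["position"]).tolist(),np.array(s["tool_rot"]).tolist()],open("s6.json","w"))
cv2.imwrite("pics/w6.png",j[:,:,::-1])
C=cam("wrist",s)
for n,p in(("FL",(-75,100,58)),("FR",(-75,-100,58)),("BL",(72,100,58)),("BR",(72,-100,58))): print(n,proj(C,O+(p[0]*AX+p[1]*BY+p[2]*UP)/1e3).round())
```

```text
8.1 [0.5008471  0.08539027 0.29991003] -0.05424163990794895
FL [219. 224.]
FR [425. 225.]
BL [207.  59.]
BR [438.  61.]
```

View pics/w6.png

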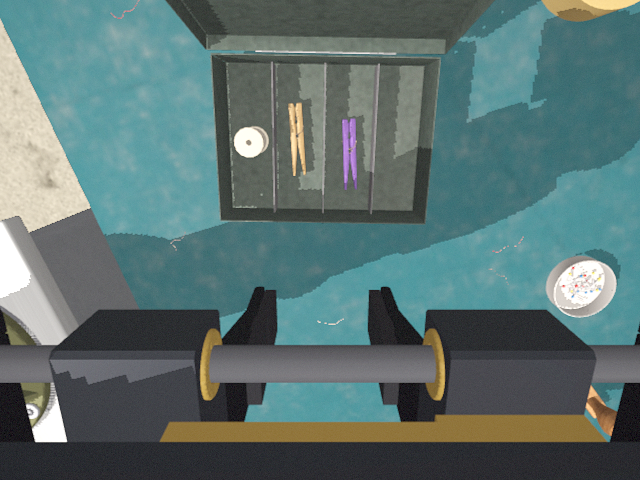

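The spool's top flange is at about (249,142) in the leftmost trough, with the pegs at (297,140) and (349,153). I'll measure it by blob.

Run:
```python
from h import *
import json
p,r=json.load(open("s6.json"));s={"position":np.array(p),"tool_rot":np.array(r)};C=cam("wrist",s)
i=cv2.imread("pics/w6.png")
m=(i.min(2)>120).astype(np.uint8);m[:100]=0;m[180:]=0;m[:,:225]=0;m[:,275:]=0
n,l,st,c=cv2.connectedComponentsWithStats(m);k=1+st[1:,4].argmax();print(st[k],c[k])
hsv=[i[y,236:272,:].min(1).tolist() for y in(142,)];print(hsv)
def box(P): d=P-O;return np.round([d@AX*1e3,d@BY*1e3],1)
for uv in [(248.5,142),(st[k][0]-.5,142),(st[k][0]+st[k][2]-.5,142),c[k]]: 
    P=ray(C,uv,.044);print(uv,P.round(4),box(P))
# box rim inner corners seen
for uv in[(216,55),(441,56),(220,221),(424,222)]: print("rim",box(ray(C,uv,.058)))
for uv in[(273,62),(274,212),(325,64),(323,212)]: print("part",box(ray(C,uv,.031)))
```

```text
[234 126  35  32 882] [250.67006803 141.08956916]
[[249, 247, 247, 247, 246, 247, 246, 246, 249, 226, 149, 126, 126, 128, 120, 201, 246, 246, 245, 245, 244, 245, 244, 243, 244, 245, 229, 167, 134, 141, 175, 195, 156, 86, 88, 96]]
(248.5, 142) [0.4514 0.1593 0.044 ] [ 1.7 69.9]
(np.float64(233.5), 142) [0.4378 0.1635 0.044 ] [ 1.6 84.1]
(np.float64(268.5), 142) [0.4695 0.1538 0.044 ] [ 1.8 50.9]
[250.67006803 141.08956916] [0.4537 0.1595 0.044 ] [ 2.5 67.8]
rim [75.5 92.1]
rim [  75.9 -102.2]
rim [-72.2  98.5]
rim [-72.  -99.2]
part [73.3 46. ]
part [-69.2  49.1]
part [71.9 -2.2]
part [-68.9  -1.3]
```

The plain grips don't fit. The spool is in the outer trough at box x≈2 mm, so a grip along the trough centred on it would hit the open lid with the gripper body, and the side wall blocks a grip across it. Instead I'll straddle the spool off-centre along the trough, with a 6° lean. Closing the jaws then draws it toward the front.

```bash
cat >> h.py <<'E'
S=np.array([.4514,.1593,0])
def grip(deg):
    a=np.radians(deg);z=np.sin(a)*AX-np.cos(a)*UP
    return np.column_stack([BY,np.cos(a)*AX+np.sin(a)*UP,z])
T6=grip(6);G=S-.0157*AX+.033*UP+.002*T6[:,2]
E
python3 - <<'E'
from h import *
P=G.copy();P[2]=.20
plan((P,T6));P[2]=.20;P0=P.copy();P0[2]=.29;plan((P0,grip(0)),(P0-.02*AX,grip(-0)))
plan((G+.065*UP,T6),(G,T6),start=(P,T6));print(P,G)
E
```

```text
[41.8, -69.1, 99.6] [-0.081, 0.079, -1.565]
[42.0, -69.2, 9.6] [0.001, -0.003, -1.566]
[22.0, -69.3, 9.5] [0.001, -0.003, -1.566]
[0.0, -10.9, 103.4] [0.0, 0.0, 0.0]
[0.0, -17.7, 168.1] [0.0, 0.0, 0.0]
[0.44679338 0.14450985 0.2       ] [0.44679338 0.14450985 0.03101096]
```

send_rows(
  xyz=[
    [0, -5, 0],
    [3, -12, 0],
    [6, -20, 0],
    [10, -28, 0],
    [15, -36, 2],
    [20, -44, 4],
    [26, -52, 5],
    [32, -60, 7],
    [37, -65, 9],
    [42, -69, 10],
  ],
  dr=[
    [0, 0, -0.12],
    [0, 0, -0.24],
    [0, 0, -0.36],
    [0, 0, -0.48],
    [0, 0, -0.6],
    [0, 0, -0.72],
    [0, 0, -0.84],
    [0, 0, -0.96],
    [0, 0, -1.08],
    [0, 0, -1.2],
  ],
  jaw=68,
  grip_force=8,
)

```text
time: 8.98
position: [0.4469, 0.1412, 0.289]
tool_rot: [-1.032, -2.967, -0.002]
ft_force: [0.1, 0.1, 0.5]
grip_width: 0.783
grip_force: 0.0
```

Run:
```python
from h import *
s=get_state();print(s["time"],s["position"],s["joint_positions"],s["grip_width"]*87)
P=G.copy();P[2]=.20;plan((P,T6));P[2]=.13;plan((P,T6))
```

```text
8.9833 [0.44689788 0.14122679 0.28895237] [ 0.65029947 -0.09520126 -0.9367365   1.77513129 -0.0787481   1.42330785
  0.62839185] 68.1079542661656
[2.0, 2.4, 89.0] [-0.103, 0.018, -0.367]
[2.0, 2.4, 159.0] [-0.103, 0.018, -0.367]
```

send_rows(
  xyz=[
    [0, 0, 10],
    [1, 1, 22],
    [1, 1, 35],
    [1, 2, 48],
    [2, 2, 60],
    [2, 2, 72],
    [2, 2, 82],
    [2, 2, 89],
    [2, 2, 89],
    [2, 2, 89],
  ],
  dr=[
    [-0.01, 0, -0.05],
    [-0.02, 0, -0.1],
    [-0.03, 0.01, -0.15],
    [-0.05, 0.01, -0.2],
    [-0.06, 0.01, -0.25],
    [-0.08, 0.02, -0.3],
    [-0.1, 0.02, -0.35],
    [-0.103, 0.018, -0.367],
    [-0.103, 0.018, -0.367],
    [-0.103, 0.018, -0.367],
  ],
)

```text
time: 9.82
position: [0.447, 0.1445, 0.2004]
tool_rot: [0.479, 3.084, 0.16]
ft_force: [0.4, 0.3, -0.1]
grip_width: 0.784
grip_force: 0.0
```

Run:
```python
from h import *
s=get_state();print(s["time"],s["position"],s["joint_positions"],s["ft_force"])
C=cam("wrist",s);i=get_image("wrist");cv2.imwrite("pics/w7.png",i[:,:,::-1])
u=proj(C,S+.044*UP);print("pred",u)
m=(i.min(2)>110).astype(np.uint8)
n,l,st,c=cv2.connectedComponentsWithStats(m)
for k in range(1,n):
    if st[k,4]>250: print(st[k],c[k].round(1))
plan((G+.03*UP,T6),(G,T6))
```

```text
9.8167 [0.44700438 0.14445967 0.20043764] [ 0.63297614 -0.08093799 -0.88575768  1.95256016 -0.16210775  1.18846896
  1.06619058] [ 0.35190486  0.26105612 -0.06194428]
pred [321.28880978 224.7837732 ]
[   0    0   62   29 1118] [23.4 10.2]
[269  21  39  24 333] [287.6  33.5]
[508  21  29  28 339] [521.3  34.6]
[ 410   26   43   70 1414] [431.8  57.7]
[ 523   49  107  104 8660] [575.1 100.3]
[463  67  31  46 318] [477.   92.1]
[261  97  39  27 386] [281.3 111.1]
[361 115  27  33 398] [372.9 132.7]
[433 136  38  41 806] [450.1 154.6]
[289 142  45  36 692] [314. 162.]
[422 192  23 108 957] [431.2 247.8]
[ 258  196   82   53 1987] [308.8 225.5]
[331 233  76  13 569] [371.4 240.4]
[276 254  84  21 966] [319.4 263.8]
[ 287  259  114   45 3081] [349.5 285.1]
[ 309  309   88   36 1989] [357.6 326.3]
[  142   347   362    38 11536] [335.4 364.5]
[0.6, -15.2, 139.1] [-0.0, 0.002, -0.005]
[0.6, -18.3, 168.9] [-0.0, 0.002, -0.005]
```

Run:
```python
from h import *
i=cv2.imread("pics/w7.png");g=i.min(2)
for y in range(196,252,4): print(y,g[y,270:372:3].tolist())
c=cv2.HoughCircles(cv2.GaussianBlur(cv2.cvtColor(i,6),(3,3),0)[170:290,240:400],cv2.HOUGH_GRADIENT,1,20,param1=100,param2=12,minRadius=14,maxRadius=24)
print(None if c is None else (c[0]+[240,170,0])[:5])
C=cam("wrist",None);print(proj(C,S+.044*UP+.014*AX),proj(C,S+.044*UP+.014*BY))
```

```text
196 [91, 84, 89, 93, 95, 86, 82, 80, 91, 88, 88, 92, 91, 91, 120, 147, 145, 109, 89, 89, 80, 89, 89, 91, 91, 88, 90, 92, 91, 91, 92, 87, 86, 85]
200 [94, 92, 85, 94, 94, 91, 92, 95, 86, 90, 90, 84, 179, 181, 142, 142, 139, 133, 176, 147, 91, 86, 94, 93, 87, 87, 91, 90, 95, 90, 90, 88, 91, 87]
204 [87, 96, 89, 87, 90, 89, 93, 86, 90, 85, 83, 190, 140, 126, 129, 139, 139, 135, 132, 125, 158, 87, 91, 86, 87, 91, 91, 86, 89, 85, 87, 87, 83, 84]
208 [92, 85, 79, 80, 85, 83, 87, 84, 87, 85, 125, 154, 142, 154, 216, 245, 241, 239, 238, 241, 202, 86, 87, 86, 89, 82, 83, 83, 87, 84, 90, 89, 85, 80]
212 [92, 81, 83, 84, 85, 87, 89, 93, 86, 89, 162, 134, 187, 241, 239, 238, 238, 238, 238, 237, 237, 240, 91, 88, 91, 91, 90, 89, 89, 89, 85, 84, 90, 84]
216 [90, 92, 89, 91, 89, 90, 90, 95, 90, 87, 145, 178, 241, 237, 237, 238, 238, 237, 237, 237, 237, 236, 231, 88, 87, 86, 97, 90, 89, 95, 80, 85, 86, 89]
220 [82, 90, 89, 84, 91, 93, 90, 88, 89, 89, 87, 232, 238, 237, 239, 238, 236, 225, 239, 236, 236, 237, 237, 137, 95, 95, 93, 91, 91, 86, 83, 89, 95, 92]
224 [90, 91, 91, 92, 90, 93, 92, 89, 93, 9
[... 463 characters left out ...]
, 109, 117, 111, 106, 233, 236, 235, 236, 235, 236, 233, 237, 109, 71, 72, 73, 111, 111, 110, 114, 109, 112, 113, 112, 104]
240 [120, 121, 123, 122, 120, 120, 123, 122, 122, 123, 122, 121, 121, 123, 64, 197, 228, 228, 233, 118, 78, 80, 80, 80, 82, 104, 123, 125, 122, 124, 124, 125, 123, 122]
244 [134, 131, 134, 131, 133, 132, 131, 129, 132, 134, 136, 133, 132, 135, 117, 88, 90, 88, 90, 88, 90, 97, 125, 123, 149, 143, 146, 153, 152, 150, 157, 157, 153, 157]
248 [93, 94, 88, 87, 88, 86, 82, 79, 82, 83, 85, 85, 92, 92, 90, 87, 87, 91, 94, 90, 92, 95, 96, 88, 91, 90, 93, 89, 88, 91, 85, 87, 90, 87]
[[319.5        223.5         17.70000076]]
[338.63119899 223.70302687] [320.24987974 206.23406725]
```

The spool's hole is at (320,223.5) against a prediction of (321,225), so the agreement is within 1 mm. Descending.

send_rows(
  xyz=[
    [0, -2, 18],
    [0, -4, 36],
    [0, -6, 54],
    [0, -8, 72],
    [0, -10, 90],
    [0, -12, 106],
    [1, -13, 120],
    [1, -14, 131],
    [1, -15, 139],
    [1, -15, 139],
  ],
  dr=[
    [0, 0, 0],
    [0, 0, 0],
    [0, 0, 0],
    [0, 0, 0],
    [0, 0, 0],
    [0, 0, 0],
    [0, 0, 0],
    [0, 0, 0],
    [0, 0, 0],
    [0, 0, 0],
  ],
)

```text
time: 10.7
position: [0.4454, 0.1449, 0.0597]
tool_rot: [0.476, 3.086, 0.16]
ft_force: [-1.3, 0.0, -0.0]
grip_width: 0.78
grip_force: 0.0
```

send_rows(
  xyz=[
    [0, 0, 4],
    [0, -1, 8],
    [0, -1, 12],
    [0, -2, 16],
    [0, -2, 20],
    [0, -3, 24],
    [0, -3, 27],
    [0, -3, 29],
    [0, -3, 29],
    [0, -3, 29],
  ],
  dr=[
    [0, 0, 0],
    [0, 0, 0],
    [0, 0, 0],
    [0, 0, 0],
    [0, 0, 0],
    [0, 0, 0],
    [0, 0, 0],
    [0, 0, 0],
    [0, 0, 0],
    [0, 0, 0],
  ],
)

```text
time: 11.53
position: [0.446, 0.1451, 0.0314]
tool_rot: [0.475, 3.085, 0.16]
ft_force: [0.8, 0.6, 1.4]
grip_width: 0.784
grip_force: 0.0
```

Run:
```python
from h import *
s=get_state();print(s["time"],s["position"],G,s["ft_force"],s["torque"])
plan((G,T6))
```

```text
11.5333 [0.44601547 0.14514595 0.0314071 ] [0.44679338 0.14450985 0.03101096] [0.83747671 0.63713836 1.44085462] [-0.13171351 -0.14305559 -0.01309888]
[-0.9, -0.4, 0.4] [-0.001, 0.001, -0.003]
```

send_rows(
  xyz=[
    [0, 0, 0],
    [0, 0, 0],
    [0, 0, 0],
    [0, 0, 0],
    [0, 0, 0],
    [0, 0, 0],
    [0, 0, 0],
    [0, 0, 0],
    [0, 0, 0],
    [0, 0, 0],
  ],
  dr=[
    [0, 0, 0],
    [0, 0, 0],
    [0, 0, 0],
    [0, 0, 0],
    [0, 0, 0],
    [0, 0, 0],
    [0, 0, 0],
    [0, 0, 0],
    [0, 0, 0],
    [0, 0, 0],
  ],
  jaw=42,
  grip_force=5,
)

```text
time: 12.37
position: [0.4461, 0.145, 0.0315]
tool_rot: [0.475, 3.084, 0.16]
ft_force: [-0.6, -1.1, 0.5]
grip_width: 0.485
grip_force: 0.0
```

send_rows(
  xyz=[
    [0, 0, 0],
    [0, 0, 0],
    [0, 0, 0],
    [0, 0, 0],
    [0, 0, 0],
    [0, 0, 0],
    [0, 0, 0],
    [0, 0, 0],
    [0, 0, 0],
    [0, 0, 0],
  ],
  dr=[
    [0, 0, 0],
    [0, 0, 0],
    [0, 0, 0],
    [0, 0, 0],
    [0, 0, 0],
    [0, 0, 0],
    [0, 0, 0],
    [0, 0, 0],
    [0, 0, 0],
    [0, 0, 0],
  ],
  jaw=20,
  grip_force=8,
)

```text
time: 13.2
position: [0.4462, 0.1451, 0.0316]
tool_rot: [0.475, 3.084, 0.16]
ft_force: [0.9, 0.1, 1.4]
grip_width: 0.274
grip_force: 7.9
```

Run:
```python
from h import *
s=get_state();print(s["time"],s["position"],s["ft_force"],s["grip_width"]*87,s["grip_force"])
C=cam("wrist",s);i=get_image("wrist");cv2.imwrite("pics/w8.png",i[:,:,::-1])
g=i.min(2)
print(proj(C,G+[0,0,.013]))
for y in range(230,330,6): print(y,g[y,270:372:4].tolist())
```

```text
13.2 [0.44618377 0.14511653 0.03155295] [0.90513294 0.11256676 1.36738235] 23.81680262629503 7.8588328918704065
[325.73378232 347.52201943]
230 [83, 83, 81, 82, 83, 90, 97, 98, 103, 100, 97, 95, 97, 101, 103, 94, 95, 89, 98, 99, 103, 98, 96, 97, 93, 88]
236 [89, 86, 85, 80, 87, 90, 94, 99, 95, 101, 94, 92, 89, 91, 89, 89, 92, 94, 89, 78, 86, 84, 74, 77, 80, 75]
242 [73, 71, 68, 68, 66, 64, 64, 68, 66, 64, 76, 71, 69, 72, 67, 66, 66, 70, 65, 64, 69, 72, 64, 64, 67, 76]
248 [72, 72, 73, 75, 71, 68, 74, 74, 74, 68, 69, 64, 72, 74, 74, 77, 75, 74, 78, 76, 77, 77, 73, 78, 75, 74]
254 [76, 72, 69, 76, 72, 79, 74, 70, 71, 67, 74, 75, 76, 76, 72, 77, 74, 73, 79, 77, 76, 72, 73, 75, 76, 80]
260 [84, 80, 78, 79, 80, 74, 76, 76, 80, 79, 77, 77, 80, 80, 82, 80, 78, 76, 75, 76, 75, 81, 81, 75, 77, 77]
266 [79, 77, 81, 81, 82, 82, 82, 80, 81, 83, 80, 85, 80, 80, 87, 83, 82, 83, 77, 81, 79, 82, 80, 81, 80, 84]
272 [80, 83, 82, 83, 85, 89, 83, 83, 82, 83, 85, 79, 84, 88, 90, 87, 84, 83, 80, 90, 79, 83, 82, 83, 78, 75]
278 [80, 81, 82, 85, 89, 87, 86, 81, 81, 82, 81, 79, 83, 84, 90, 90, 89, 87, 91, 9
[... 299 characters left out ...]
, 107, 114, 108, 127, 129, 124, 136, 131, 123, 128, 117, 116, 59, 31, 34, 27, 14]
302 [18, 18, 16, 37, 23, 32, 51, 83, 117, 128, 126, 126, 133, 149, 144, 134, 131, 128, 122, 130, 129, 11, 33, 28, 17, 17]
308 [16, 30, 19, 36, 34, 23, 49, 101, 129, 118, 117, 110, 142, 174, 175, 150, 157, 144, 153, 132, 126, 24, 33, 29, 21, 16]
314 [35, 28, 36, 29, 28, 33, 37, 143, 200, 223, 173, 194, 231, 231, 231, 232, 238, 184, 159, 173, 160, 86, 49, 45, 47, 30]
320 [24, 25, 51, 52, 49, 29, 197, 229, 230, 230, 231, 229, 230, 229, 230, 230, 228, 229, 231, 200, 150, 124, 52, 45, 50, 41]
326 [31, 53, 51, 50, 39, 226, 230, 228, 228, 229, 229, 230, 230, 229, 229, 230, 230, 228, 228, 228, 230, 144, 39, 53, 41, 45]
```

Run:
```python
from h import *
i=cv2.imread("pics/w8.png");g=i.min(2)
s=get_state();C=cam("wrist",s);Q=R.from_rotvec(s["tool_rot"]).as_matrix()
print([ (y,np.flatnonzero(g[y,240:420]>205)[[0,-1]].tolist() if (g[y,240:420]>205).any() else None) for y in range(310,400,4)])
for y in range(310,402,4): print(y,"".join("#" if v>205 else "+" if v>110 else "." for v in g[y,270:372:1]))
# expected upright top flange circle at grasp point vs conforming to pads
for lab,zz in(("top z=.044",.044),):
    c=np.array(s["position"])-.002*Q[:,2];c=c+Q[:,2]*(-(zz-c[2]));c[2]=zz
    for d in(0,90,180,270): 
        a=np.radians(d);print(d,proj(C,c+.014*(np.cos(a)*AX+np.sin(a)*BY)).round())
```

```text
[(310, None), (314, [63, 96]), (318, [57, 104]), (322, [52, 107]), (326, [50, 111]), (330, [51, 115]), (334, [52, 116]), (338, [54, 116]), (342, [55, 116]), (346, None), (350, None), (354, None), (358, None), (362, None), (366, None), (370, None), (374, None), (378, None), (382, None), (386, None), (390, None), (394, None), (398, None)]
310 ............................+++++++++.....+++++++++++++++++++++++++++++++++++++++++...................
314 ..........................+++++++####++++++++######################+++++++++++++++++..................
318 ........................+++################################################+++++++++..................
322 .....................+########################################################+++++++.................
326 ...................+##############################################################++++................
330 .................++++#################################################################++..............
334 ..................++++#################################################################+..............
338 ........
[... 1060 characters left out ...]
8 ++++++++++++++++++++++++++++++++++++++++++++++++++++++++++++++++++++++++++++++++++++++++++++++++++++++
382 ........................................................................+......+......................
386 ..........................................+.+...+..++.................................................
390 ......................................................................................................
394 ......................................................................................................
398 ..........................................................................++++++++++++................
0 [361. 343.]
90 [323. 311.]
180 [285. 348.]
270 [323. 379.]
```

Closing stopped at 23.8 mm, less than the 28 mm flange, and the flange outline is foreshortened. The spool has therefore tipped inside the cage. I'll carry it a little toward the front, set it down, let it rock upright between the fingers, and regrip with a vertical tool.

send_rows(
  xyz=[
    [0, 0, -3],
    [0, -1, -7],
    [0, -4, -7],
    [0, -8, -7],
    [0, -12, -7],
    [0, -15, -7],
    [0, -18, -5],
    [0, -18, -2],
    [0, -18, 1],
    [0, -18, 1],
  ],
  dr=[
    [0, 0, 0],
    [0, 0, 0],
    [0, 0, 0],
    [0, 0, 0],
    [0, 0, 0],
    [0, 0, 0],
    [0, 0, 0],
    [0, 0, 0],
    [0, 0, 0],
    [0, 0, 0],
  ],
)

```text
time: 14.08
position: [0.4428, 0.1293, 0.0296]
tool_rot: [0.474, 3.081, 0.164]
ft_force: [-0.3, 0.8, 6.4]
grip_width: 0.28
grip_force: 8.3
```

send_rows(
  xyz=[
    [0, 0, 0],
    [0, 0, 0],
    [0, 0, 0],
    [0, 0, 0],
    [0, 0, 0],
    [0, 0, 0],
    [0, 0, 0],
    [0, 0, 0],
    [0, 0, 0],
    [0, 0, 0],
  ],
  dr=[
    [0, 0, 0],
    [0, 0, 0],
    [0, 0, 0],
    [0, 0, 0],
    [0, 0, 0],
    [0, 0, 0],
    [0, 0, 0],
    [0.05, 0, 0],
    [0.1, 0, 0],
    [0.105, 0, 0],
  ],
  jaw=40,
)

```text
time: 14.92
position: [0.4413, 0.1297, 0.029]
tool_rot: [0.474, 3.104, -0.002]
ft_force: [0.4, 1.0, -0.1]
grip_width: 0.461
grip_force: 0.0
```

Run:
```python
from h import *
s=get_state();print(s["time"],s["position"],s["ft_force"],s["grip_width"]*87,s["grip_force"])
C=cam("wrist",s);i=get_image("wrist");cv2.imwrite("pics/w9.png",i[:,:,::-1])
Q=R.from_rotvec(s["tool_rot"]).as_matrix();print(Q.round(3))
g=i.min(2)
for y in range(300,346,3): print(y,"".join("#" if v>205 else "+" if v>110 else "." for v in g[y,250:392]))
c=np.array(s["position"]);c[2]=.044
for d in(0,90,180,270): 
    a=np.radians(d);print(d,proj(C,c+.014*(np.cos(a)*AX+np.sin(a)*BY)).round())
plan((c-[0,0,.044]+.023*UP,grip(0)))
```

```text
14.9167 [0.44131596 0.12965487 0.02901349] [ 0.40655415  0.99543917 -0.06284464] 40.10521117651933 0.0
[[-0.954  0.299  0.001]
 [ 0.299  0.954 -0.002]
 [-0.002 -0.001 -1.   ]]
300 .....................................................+++++++++++++++++++++++++++++++++++++++++++++++++++++++.+++++++..........................
303 ......................................................++++++++++++++++++++++++++++++++++++++++++++++++++++++++++..............................
306 ......................................................+++++++++++++++++++++++++++++++++++++++++++++++++++++++++++++...........................
309 .......................................................+++++++++++++++++++++++++++++++++++++++++++++++++++++++++++++..........................
312 .......................................................++++++++++++++++++.++++++++++++++++++++++++++.+++++++++++++++..........................
315 ......................................................+++++++++++++++++++++++#######################+++++++++++++++++.........................
318 ......................................
[... 826 characters left out ...]
.............
336 ..................................................++#######################################################################+..................
339 .................................................+##########################################################################+.................
342 .................................................+##################################++++++++#################################+................
345 ..................................................++++...++++++.++.++++.++++++++++.............++++.++.+++++.+++.++++.+++++++.................
0 [362. 350.]
90 [323. 314.]
180 [284. 350.]
270 [323. 383.]
[-0.3, 0.2, 5.8] [0.0, 0.001, -0.001]
```

The spool is upright again: its flange is 76 px wide and symmetric, but 5 mm off-centre. I'll shift 5 mm, lower 6 mm and close.

send_rows(
  xyz=[
    [0, 2, 1],
    [0, 4, 2],
    [0, 5, 3],
    [0, 5, 5],
    [0, 5, 6],
    [0, 5, 6],
    [0, 5, 6],
    [0, 5, 6],
    [0, 5, 6],
    [0, 5, 6],
  ],
  dr=[
    [0, 0, 0],
    [0, 0, 0],
    [0, 0, 0],
    [0, 0, 0],
    [0, 0, 0],
    [0, 0, 0],
    [0, 0, 0],
    [0, 0, 0],
    [0, 0, 0],
    [0, 0, 0],
  ],
)

```text
time: 15.8
position: [0.4423, 0.1328, 0.0227]
tool_rot: [0.478, 3.104, -0.002]
ft_force: [0.1, -0.4, 0.0]
grip_width: 0.459
grip_force: 0.0
```

send_rows(
  xyz=[
    [0, 0, 0],
    [0, 0, 0],
    [0, 0, 0],
    [0, 0, 0],
    [0, 0, 0],
    [0, 0, 0],
    [0, 0, 0],
    [0, 0, 0],
    [0, 0, 0],
    [0, 0, 0],
  ],
  dr=[
    [0, 0, 0],
    [0, 0, 0],
    [0, 0, 0],
    [0, 0, 0],
    [0, 0, 0],
    [0, 0, 0],
    [0, 0, 0],
    [0, 0, 0],
    [0, 0, 0],
    [0, 0, 0],
  ],
  jaw=22,
  grip_force=8,
)

```text
time: 16.63
position: [0.4423, 0.1328, 0.0226]
tool_rot: [0.478, 3.104, -0.002]
ft_force: [0.2, 0.4, 0.1]
grip_width: 0.295
grip_force: 8.0
```

Run:
```python
from h import *
s=get_state();print(s["time"],s["position"],s["ft_force"],s["grip_width"]*87,s["grip_force"])
p=np.array(s["position"]);P=p.copy();P[2]=.20
plan((P,grip(0)))
D=np.array([.4509,-.2806,.15]);M=np.array([.50,-.05,.20])
plan((M,grip(0)),(D,grip(0)),start=(P,grip(0)))
```

```text
16.6333 [0.4422718  0.1328293  0.02264062] [0.2426333  0.37378142 0.05391052] 25.67036580718181 8.01065173056486
[-0.2, -0.2, -177.4] [-0.001, 0.001, -0.004]
[-109.5, -157.4, 0.0] [0.0, 0.0, 0.0]
[-131.2, -392.2, 50.0] [0.0, 0.0, 0.0]
```

Run:
```python
from h import *
s=get_state();C=cam("wrist",s);i=get_image("wrist");cv2.imwrite("pics/w10.png",i[:,:,::-1])
g=i.min(2)
for y in range(300,349,4): print(y,"".join("#" if v>205 else "+" if v>110 else "." for v in g[y,250:392]))
c=np.array(s["position"]);c[2]=.044
for d in(0,90,180,270): 
    a=np.radians(d);print(d,proj(C,c+.014*(np.cos(a)*AX+np.sin(a)*BY)).round())
```

```text
300 ..............................................................................................................................................
304 ...........................................++++..................++..+.....+...+..................................................++++++++.+..
308 ...........................................++++++.++++++++++++++++++++++++++++++++++++++++++++++++.++++.......................................
312 ...++++.....................................+++++++++++++++++++++++++++++++++++++++++++++++++++++++++++.......................................
316 .....+.....................................++++++++++++++++++++++++++++++++++++++++++++++++++++.++++++++......................................
320 ..........................................+++++++++++++++++++++.+.+++++++++++++++++++++++++++++++++++++.+.....................................
324 .........................................+++++++++++++++++++++####################+++++++++++++++++++++.+.....................................
328 ........................................++++++++++#################
[... 171 characters left out ...]
#######++++++++....................................
336 ......................................+++############################################################++++++...................................
340 ....................................+#####################################################################++..................................
344 ...................................+++#######++++++++++++++++##############################################++.................................
348 ++.++++.+..+..+..++.++++.++.++..+...++++..++.....+..++.+..+.++.++++.....+.+.+.+..+.+..++.+.+++.+....+++.++++...+.+...........++..+....+++++...
0 [364. 360.]
90 [323. 323.]
180 [282. 360.]
270 [323. 394.]
```

It is gripped upright and centred (flange top at row 324, centre column 322). Lift.

send_rows(
  xyz=[
    [0, 0, -8],
    [0, 0, -20],
    [0, 0, -38],
    [0, 0, -58],
    [0, 0, -80],
    [0, 0, -102],
    [0, 0, -124],
    [0, 0, -144],
    [0, 0, -162],
    [0, 0, -177],
  ],
  dr=[
    [0, 0, 0],
    [0, 0, 0],
    [0, 0, 0],
    [0, 0, 0],
    [0, 0, 0],
    [0, 0, 0],
    [0, 0, 0],
    [0, 0, 0],
    [0, 0, 0],
    [0, 0, 0],
  ],
)

```text
time: 17.52
position: [0.4424, 0.1336, 0.2023]
tool_rot: [0.476, 3.102, -0.002]
ft_force: [0.7, 0.8, -1.1]
grip_width: 0.291
grip_force: 8.0
```

send_rows(
  xyz=[
    [-11, -16, 0],
    [-22, -32, 0],
    [-33, -48, 0],
    [-44, -63, 0],
    [-55, -79, 0],
    [-66, -94, 0],
    [-77, -110, 0],
    [-88, -126, 0],
    [-99, -142, 0],
    [-109, -157, 0],
  ],
  dr=[
    [0, 0, 0],
    [0, 0, 0],
    [0, 0, 0],
    [0, 0, 0],
    [0, 0, 0],
    [0, 0, 0],
    [0, 0, 0],
    [0, 0, 0],
    [0, 0, 0],
    [0, 0, 0],
  ],
)

```text
time: 18.35
position: [0.4991, -0.0503, 0.2012]
tool_rot: [0.477, 3.103, -0.002]
ft_force: [-0.3, 0.1, 0.7]
grip_width: 0.296
grip_force: 8.0
```

Run:
```python
from h import *
s=get_state();print(s["time"],s["position"],s["joint_positions"],s["grip_width"]*87,s["grip_force"])
D=np.array([.4509,-.2806,.15])
plan((D,grip(0)))
# top camera check of lid and pegs later
i=get_image("wrist");g=i.min(2);cv2.imwrite("pics/w11.png",i[:,:,::-1])
for y in range(316,349,6): print(y,"".join("#" if v>205 else "+" if v>110 else "." for v in g[y,270:380]))
```

```text
18.35 [ 0.4991479  -0.05030528  0.20123005] [ 0.73496235  0.06550213 -0.70806205  1.84444351  0.04669062  1.24565516
  1.27860554] 25.754342333301288 8.037723090437794
[-23.1, -234.1, 51.5] [-0.001, 0.002, -0.003]
316 .......................++++++++++++++++++++++++++++++++++++++++++++++++++++..+++++............................
322 ......................+++++++++++++++++++++++...++++++++++++++++++++++++++++++++..............................
328 .....................++++++++++++++++++++++++++++++++++++++++++++++++++++++...................................
334 ....................+++++++++++++++++++++++++++++++++++++++++++++++++++++++++++++.............................
340 .................++++++++++++++++++++++++++++++++++++++++++++++++++++++++++++++++++++++.......................
346 ..............................................................................................................
```

send_rows(
  xyz=[
    [-2, -24, 2],
    [-5, -48, 5],
    [-7, -72, 10],
    [-10, -96, 15],
    [-12, -120, 20],
    [-14, -144, 25],
    [-17, -168, 32],
    [-19, -192, 40],
    [-21, -215, 46],
    [-23, -234, 51],
  ],
  dr=[
    [0, 0, 0],
    [0, 0, 0],
    [0, 0, 0],
    [0, 0, 0],
    [0, 0, 0],
    [0, 0, 0],
    [0, 0, 0],
    [0, 0, 0],
    [0, 0, 0],
    [0, 0, 0],
  ],
)

```text
time: 19.23
position: [0.4498, -0.2811, 0.1499]
tool_rot: [0.479, 3.103, -0.003]
ft_force: [-1.9, -1.4, 0.0]
grip_width: 0.297
grip_force: 8.0
```

Run:
```python
from h import *
s=get_state();print(s["time"],s["position"],s["grip_width"]*87)
Q=R.from_rotvec(s["tool_rot"]).as_matrix();print(Q.round(3))
P=np.array([.4509,-.2806,.032]);plan((P+[0,0,.02],grip(0)),(P,grip(0)))
# pad check in top image: white mask
i=get_image("top");C=cam("top");m=(i.min(2)>170).astype(np.uint8);m[:,:340]=0;m[:,425:]=0;m[:230]=0;m[325:]=0
ys,xs=np.nonzero(m);print(len(xs),xs.min(),xs.max(),ys.min(),ys.max())
i=get_image("wrist");cv2.imwrite("pics/w12.png",i[:,:,::-1])
C=cam("wrist",s);print([proj(C,[x,y,.011]).round().tolist() for x,y in[(.539,-.253),(.507,-.352),(.363,-.308),(.394,-.21)]])
m=(i.min(2)>170).astype(np.uint8);n,l,st,c=cv2.connectedComponentsWithStats(m);print([st[k].tolist() for k in range(1,n) if st[k,4]>500])
```

```text
19.2333 [ 0.4497787  -0.28107898  0.14992882] 25.840778719848085
[[-0.953  0.302  0.001]
 [ 0.302  0.953 -0.002]
 [-0.002 -0.001 -1.   ]]
[-0.7, 0.9, 97.9] [-0.001, 0.002, -0.005]
[-0.7, 1.0, 117.9] [-0.001, 0.002, -0.005]
635 358 397 252 307
[[392.0, 327.0], [257.0, 326.0], [244.0, 123.0], [400.0, 123.0]]
[[259, 128, 150, 190, 22208], [290, 324, 67, 20, 952]]
```

send_rows(
  xyz=[
    [0, 1, 14],
    [0, 1, 28],
    [0, 1, 42],
    [0, 1, 56],
    [0, 1, 70],
    [0, 1, 84],
    [0, 1, 94],
    [0, 1, 101],
    [0, 1, 105],
    [0, 1, 107],
  ],
  dr=[
    [0, 0, 0],
    [0, 0, 0],
    [0, 0, 0],
    [0, 0, 0],
    [0, 0, 0],
    [0, 0, 0],
    [0, 0, 0],
    [0, 0, 0],
    [0, 0, 0],
    [0, 0, 0],
  ],
)

```text
time: 20.17
position: [0.451, -0.2785, 0.0422]
tool_rot: [0.477, 3.104, -0.002]
ft_force: [-1.1, 0.4, -0.2]
grip_width: 0.293
grip_force: 8.0
```

send_rows(
  xyz=[
    [0, 0, 1],
    [0, 0, 2],
    [0, 0, 3],
    [0, 0, 4],
    [0, 0, 5],
    [0, 0, 6],
    [0, 0, 7],
    [0, 0, 8],
    [0, 0, 9],
    [0, 0, 9],
  ],
  dr=[
    [0, 0, 0],
    [0, 0, 0],
    [0, 0, 0],
    [0, 0, 0],
    [0, 0, 0],
    [0, 0, 0],
    [0, 0, 0],
    [0, 0, 0],
    [0, 0, 0],
    [0, 0, 0],
  ],
)

```text
time: 21.0
position: [0.4507, -0.2787, 0.033]
tool_rot: [0.478, 3.104, -0.002]
ft_force: [-0.1, -1.2, -0.6]
grip_width: 0.297
grip_force: 8.0
```

Run:
```python
from h import *
s=get_state();print(s["time"],s["position"],s["ft_force"],s["grip_width"]*87)
```

```text
21.0 [ 0.45066657 -0.27871553  0.03295376] [-0.11040242 -1.15160296 -0.56957919] 25.80112000090321
```

send_rows(
  xyz=[
    [0, 0, 0.3],
    [0, 0, 0.5],
    [0, 0, 0.8],
    [0, 0, 1],
    [0, 0, 1.2],
    [0, 0, 1.4],
    [0, 0, 1.6],
    [0, 0, 1.6],
    [0, 0, 1.6],
    [0, 0, 1.6],
  ],
  dr=[
    [0, 0, 0],
    [0, 0, 0],
    [0, 0, 0],
    [0, 0, 0],
    [0, 0, 0],
    [0, 0, 0],
    [0, 0, 0],
    [0, 0, 0],
    [0, 0, 0],
    [0, 0, 0],
  ],
)

```text
time: 21.83
position: [0.4513, -0.2789, 0.0322]
tool_rot: [0.477, 3.103, -0.003]
ft_force: [-0.4, 0.2, 5.1]
grip_width: 0.295
grip_force: 8.5
```

Contact at 5 N. Release slowly.

send_rows(
  xyz=[
    [0, 0, -0.5],
    [0, 0, -0.5],
    [0, 0, -0.5],
    [0, 0, -0.5],
    [0, 0, -0.5],
    [0, 0, -0.5],
    [0, 0, -0.5],
    [0, 0, -0.5],
    [0, 0, -0.5],
    [0, 0, -0.5],
  ],
  dr=[
    [0, 0, 0],
    [0, 0, 0],
    [0, 0, 0],
    [0, 0, 0],
    [0, 0, 0],
    [0, 0, 0],
    [0, 0, 0],
    [0, 0, 0],
    [0, 0, 0],
    [0, 0, 0],
  ],
  jaw=44,
)

```text
time: 22.67
position: [0.4508, -0.2788, 0.0321]
tool_rot: [0.478, 3.104, -0.002]
ft_force: [-0.0, 0.3, 0.7]
grip_width: 0.506
grip_force: 0.0
```

send_rows(
  xyz=[
    [0, 0, -4],
    [0, 0, -10],
    [0, 0, -20],
    [0, 0, -34],
    [0, 0, -50],
    [0, 0, -70],
    [0, 0, -90],
    [0, 0, -110],
    [0, 0, -130],
    [0, 0, -150],
  ],
  dr=[
    [0, 0, 0],
    [0, 0, 0],
    [0, 0, 0],
    [0, 0, 0],
    [0, 0, 0],
    [0, 0, 0],
    [0, 0, 0],
    [0, 0, 0],
    [0, 0, 0],
    [0, 0, 0],
  ],
)

```text
time: 23.5
position: [0.4509, -0.2785, 0.1843]
tool_rot: [0.477, 3.103, -0.003]
ft_force: [-0.1, -0.0, 0.1]
grip_width: 0.501
grip_force: 0.0
```

send_rows(
  xyz=[
    [0, -10, -5],
    [0, -25, -10],
    [0, -45, -15],
    [0, -65, -20],
    [0, -90, -25],
    [0, -115, -30],
    [0, -140, -35],
    [0, -165, -40],
    [0, -190, -40],
    [0, -210, -40],
  ],
  dr=[
    [0, 0, 0],
    [0, 0, 0],
    [0, 0, 0],
    [0, 0, 0],
    [0, 0, 0],
    [0, 0, 0],
    [0, 0, 0],
    [0, 0, 0],
    [0, 0, 0],
    [0, 0, 0],
  ],
)

```text
time: 24.33
position: [0.3856, -0.4817, 0.2224]
tool_rot: [0.481, 3.104, -0.004]
ft_force: [0.3, -0.6, -0.2]
grip_width: 0.508
grip_force: 0.0
```

Run:
```python
from h import *
s=get_state();print(s["time"],s["position"],s["ft_force"])
a=get_image("top")[120:330,120:440];b=get_image("scene")[120:330,150:430]
i=np.vstack([cv2.resize(a,None,fx=1.7,fy=1.7,interpolation=2)[:,:476],cv2.resize(b,None,fx=1.7,fy=1.7)[:243]])
w=cv2.resize(get_image("wrist"),(320,240))
big=np.zeros((600,800,3),np.uint8);A=cv2.resize(a,(480,315),interpolation=2);B=cv2.resize(b,(380,285))
big[:315,:480]=A;big[315:,:380]=B;big[:240,480:]=w
cv2.imwrite("pics/f.png",big[:,:,::-1])
```

```text
24.3333 [ 0.38560285 -0.4816983   0.22237285] [ 0.27622729 -0.6187835  -0.24309224]
```

View pics/f.png

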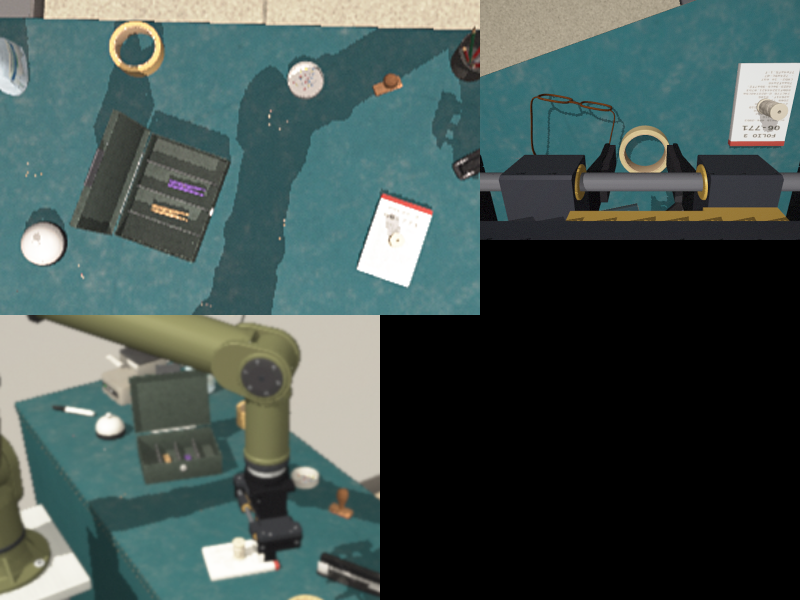

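The final view shows the spool standing near the pad's middle (395,238), the lid open, both pegs in the box and everything else in place. I'll hand in.

```bash
python3 -c "
from bench import *
print(close_job())"
```

```text
the job is handed in; nothing more can be done
None
```

I handed the job in at about 24 s: the lid is open on its stop, the spool is upright near the middle of the receipt pad, both pegs are still in the box, and nothing else on the counter appears moved in the last picture.

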